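# Hold the propeller on the shaft's flat

## Task

Pinch the bare upright shaft of the propeller stand in the fingers and turn it until its flat faces straight at the notched screwdriver rest. Then lift the propeller off its pin, slide it down the shaft with its set screw on the flat, facing the notch, and push it right down against the spring plate. Finish while still holding the hub pressed down there, so that I can tighten the screw; leave the other things on the table where they are.

Things in the scene. Friction and masses are not known exactly. Their poses are not given: they have to be found in the camera images.
- stand: Propeller drive stand, fixed: plywood base 180 x 110 x 12 mm (x from -73 to +107, y from -55 to +55 mm), black gear housing 56 x 56 mm up to z = 38 mm, an upright steel shaft on its z axis. Origin on the table under the shaft; +x points from the shaft to the aluminium screwdriver rest, an upright plate 94 mm away.
- notch (a point): Middle of the 12 mm wide notch in the top of the screwdriver rest: 94 mm from the shaft axis along the stand's +x, 68 mm above the table. The rest is a plate 38 mm wide, 8 mm thick, 86 mm high.
- shaft: Upright steel shaft, 16 mm thick, with one flat along its whole length (D section), 5 mm from the axis on the shaft's own +x side: 13 mm across the flat, 16 mm across the round. Turns about the vertical with slight friction (0.04 N m) and stays where left. Origin on the table, on the axis.
- shaft_turn (a joint): Angle of the shaft in the stand (rad), counter-clockwise from above; 0 when the flat faces straight at the notch. It starts between 0.7 and 2.1; stops at -3.1 and 3.1.
- spring (a joint): Travel of the round spring plate (29 mm across) under the propeller's seat (m): 0 at rest, plate top 54 mm above the table; 0.008 fully down, plate top at 46 mm. It begins to yield at about 2.3 N and takes about 6 N fully down; it springs back if let go.
- rack: Wooden parking block 90 x 90 x 14 mm, fixed to the table, with an upright round pin 8 mm thick reaching to 42 mm above the table. Origin under its centre.
- prop: White two-blade propeller, 55 to 100 g, loose, parked on the pin with its hub standing on the block. Origin at the centre of the hub's underside, on the bore axis; z up. Hub 30 x 30 mm, 48 mm tall. Blades 4 mm thick along +y and -y, 90 mm from axis to tip, 2 to 11 mm above the hub's underside. The blank hub faces (+y, -y) above the blades are where to hold it.
- set_screw (a point): Outer end of the set screw, a steel stud 6 mm across standing 4.5 mm out of the hub's +x face: 19.5 mm from the bore axis, 28 mm above the hub's underside, on the same side as the flat of the bore.
- glue_stick: Upright round glue stick, 28 mm across, 95 mm tall. Origin under its centre. A bystander.
- driver: Screwdriver 170 mm long lying on the table. A bystander.
- wheel: Black model wheel 48 mm across, 12 mm thick, lying flat. A bystander.
- pot: Clear plastic pot 76 mm across, 60 mm tall. A bystander.
- shaft_top (a point): Top of the shaft, on its axis, 104 mm above the table. The top 8 mm are a cone (about 9 mm thick at the very top); the full D section is bare from 96 mm down to the spring plate at 54 mm.
- hub_top (a point): Centre of the hub's top, 48 mm above its underside. The bore goes right through and is D-shaped: round part 18 mm across, flat 6 mm from the axis on the propeller's +x side, so about 1 mm clearance on the shaft all round; it goes on one way only, within about 0.2 rad.
There are look-alikes about, which are no part of the job. There is more than one size of the stand; the job needs the middle-sized.

How it is judged:
On the way, in this order (a step that is already met when the one before it is completed fails the run):
1. the fingers touch the shaft while its flat faces the notch within 0.2 rad (contact force between the fingers and shaft above 1 N and value of joint shaft_turn between -0.2 and 0.2 rad), for 0.2 s.
2. the propeller is lifted clear of its pin in the fingers (height (world z) of prop above 0.045 m and contact force between the fingers and prop above 1 N), for 0.1 s.
At the end, for the whole second after the job is handed in: The propeller is on the shaft (within 5 mm of its axis, upright within 0.12 rad), held by the fingers (over 2 N) and at rest, the spring plate pressed down over 5 mm, the flat facing the notch within 0.25 rad, the set screw within 6.5 mm of the line to the notch, on its side (horizontal distance between prop and shaft below 0.005 m and value of joint spring above 0.005 m and z of prop in the frame of stand below 0.051 m and angle between prop's own z axis and vertical below 0.12 rad and value of joint shaft_turn between -0.25 and 0.25 rad and x of set_screw in the frame of stand above 0.012 m and y of set_screw in the frame of stand between -0.0065 and 0.0065 m and contact force between the fingers and prop above 2 N and linear speed of prop below 0.02 m/s); the arm keeps its last pose, push and grip.
It fails at once if a bystander is knocked away or over (moved over 40 mm) (distance of any of glue_stick, driver, wheel, pot from where it was at the start of the episode above 0.04 m).
It also fails if it takes over 72 s, if anything falls off the work surface, if the arm or the gripper's body presses on something with over 40 N, if the wrist force passes 120 N, or if a joint passes its speed limit or range.

## Robot

A 7-joint arm with a two-finger parallel gripper is mounted at the origin on the work surface. World frame = base frame: x ahead of the robot, y to its left, z up, the work surface at z = 0. Lengths are in m, angles in rad, forces in N, time in s.
With the tool pointing down it reaches from about 0.4 to 0.9 m from the base axis. Payload 5.6 kg.
Tool frame: the origin (TCP) lies midway between the tips of the shut fingers; the grasp point (between the pads) lies 19 mm behind it (arm.hold_point_z is the distance from the TCP to the grasp point, in m); z points along the fingers, y is the line along which they close (so a half turn about z gives the same grasp; the last joint's range is limited). The gripper opens to 92 mm and grips with 3 to 60 N. Pads are 20 mm wide; open, the fingers measure 128 mm over their backs; the gripper's body (75 mm by 189 mm) begins 69 mm behind the grasp point.
Start: joints at [1.232, 0.468, -0.012, 1.603, 0.006, 1.071, -0.056], TCP at [0.189, -0.622, 0.188] pointing down, gripper open.
Joint ranges: [-2.53, 2.53], [-0.31, 2.02], [-1.57, 1.55], [0.28, 2.44], [-1.29, 4.43], [0.15, 1.84], [-2.92, 2.92]. Speed limits (rad/s): [2.57, 2.57, 3.14, 3.14, 3.14, 3.14, 3.14].

## Interface

Orientations are given as a unit quaternion [x, y, z, w].
In Python, from rig import arm, vision gives the robot as it stands.
- The arm moves only by the shell command python3 -m creep 'ROWS' [OPENING] [FORCE]. ROWS is JSON, a list of rows, each an object with "delta_pos": the shift along the tool's x, y, z normalised to -1 to 1, where 1 is 0.12 m, a list of three; "roll": the turn about the tool's z normalised to -1 to 1, where 1 is 60 degrees. A call has 1 to 5 rows; each row is the pose to reach, as a shift and turn from the pose commanded when the call began, along the tool's axes at that moment; what a row does not reach only later rows make up. A row lasts 1/8 s, in which the tool goes at most 62.5 mm and 10.7 degrees, less where a joint would pass 70% of its speed; a pose out of reach is approached as far as the arm can. A call with a number of a shift or a turn outside -1 to 1 is refused whole. A call with a gripper value outside its range is refused whole. OPENING is the closure, from 0 (fully open) to 1 (shut), set as the call begins (- or left out, the last holds). The fingers move at their own pace and stop on an object; FORCE is the grip in N (left out, the last holds). Time passes only in rows, so rows that repeat a pose let the fingers close. It gives the time, the measured TCP pose, the force, the opening and the grip force at its end, in the units of the state.
- arm.observe(): the state, without advancing time (a new reading comes with each control period).
- vision.camera(name): name is "scene" or "top" or "wrist"; returns a dict with "pixels" (400x640x3 uint8, blue, green, red), "intrinsics" (3x3 intrinsics, pixels), "cam_to_world" (4x4, takes a point from camera to world coordinates). Camera axes: x right, y down, z forward; pixel columns grow to the right and rows downward; lengths in m; the calibration is good to about 2 mm. A picture is of the moment at which its call begins. There is no depth.
- arm.sign_off(): hands the job in; it is judged then, once.
The state is a dict: "time_s": time; "joint_positions": joint angles; "qvel": joint speeds; "joint_efforts": joint torques, N m; "position": TCP position; "tcp_rot": TCP orientation; "ft_force": force on the tool from outside, world axes, zero at the start; "ft_torque": the same for the moment, N m; "opening": finger opening in m; "finger_force": force on a finger pad.
Only numpy, scipy, OpenCV 4.12 (cv2) and the standard library are available. Lean on these libraries where they do the work, as an engineer would, in place of code of your own. Each camera call takes 0.05 s, during which the arm holds its last target. There are 200 camera calls.

## Working session

There is one attempt and no reset: what is moved stays moved. The work goes in short steps, Python scripts to look and compute and a shell command to move; the robot and the scene stay as the last step left them, time stands still between calls to the robot, and variables do not carry over. Pictures are saved under pics/ and viewed, at most 10 in all, crops included, and the job is handed in when it is done.

```bash
ls; mkdir -p pics
python3 - <<'E'
from rig import arm, vision
import cv2,numpy as np
s=arm.observe(); print(s['time_s'],s['position'],s['tcp_rot'],s['opening'],arm.hold_point_z)
for n in['scene','top','wrist']:
    c=vision.camera(n); cv2.imwrite(f'pics/{n}0.png',c['pixels']); np.savez(f'pics/{n}0.npz',**c)
    print(n,c['intrinsics'].tolist(),np.round(c['cam_to_world'],3).tolist())
E
```

```text
pics
0.0 [ 0.18926715 -0.62121607  0.18736171] [ 9.89085494e-01  1.47340317e-01 -1.74832032e-04 -8.27941578e-04] 0.09188450376517035 0.0187
scene [[433.5213024961815, 0.0, 322.733153722204], [0.0, 433.5213024961815, 198.7971140302494], [0.0, 0.0, 1.0]] [[0.337, 0.565, -0.753, 1.453], [0.941, -0.208, 0.266, -0.348], [-0.006, -0.798, -0.602, 0.842], [0.0, 0.0, 0.0, 1.0]]
top [[489.4724635749416, 0.0, 318.51819820593835], [0.0, 489.4724635749416, 192.15311084255364], [0.0, 0.0, 1.0]] [[-0.018, -0.986, 0.165, 0.198], [-1.0, 0.016, -0.011, -0.01], [0.008, -0.165, -0.986, 1.897], [0.0, 0.0, 0.0, 1.0]]
wrist [[288.8524422181548, 0.0, 319.15065567854333], [0.0, 288.8524422181548, 202.05406770965897], [0.0, 0.0, 1.0]] [[0.291, -0.93, -0.225, 0.251], [-0.957, -0.283, -0.066, -0.602], [-0.003, 0.235, -0.972, 0.383], [0.0, 0.0, 0.0, 1.0]]
```

View pics/scene0.png

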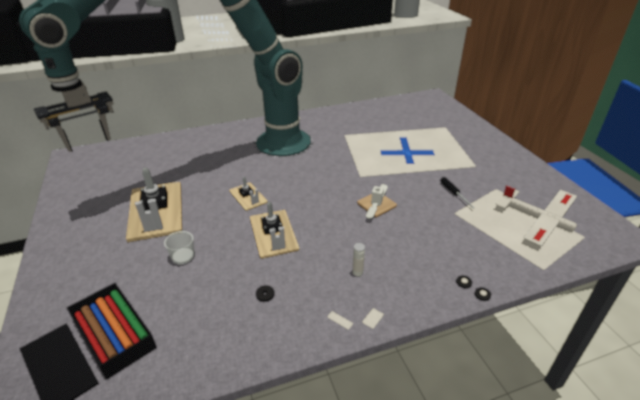

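View pics/top0.png

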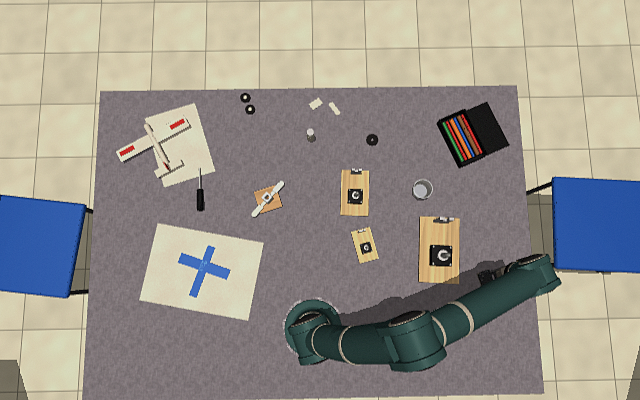

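The scene view shows three stands. The middle-sized one is at about (274,232), and the propeller on its rack at (377,203). In the top view the middle stand is at (355,193), with its rest on the far (+x) side at (356,171). The propeller hub is at (267,198), with blades up-right and down-left. I'll measure coarsely from these.

```bash
cat > h.py <<'E'
import numpy as np,cv2
from rig import arm,vision
from scipy.spatial.transform import Rotation as R
def load(f): return dict(np.load(f))
def ray(c,uv):
    uv=np.atleast_2d(uv).astype(float); T=c['cam_to_world']
    d=np.c_[uv,np.ones(len(uv))]@np.linalg.inv(c['intrinsics']).T@T[:3,:3].T
    return T[:3,3],d
def onplane(c,uv,z):
    o,d=ray(c,uv); return o+d*((z-o[2])/d[:,2])[:,None]
def proj(c,p):
    T=np.linalg.inv(c['cam_to_world']); q=np.atleast_2d(p)@T[:3,:3].T+T[:3,3]; q=q@c['intrinsics'].T
    return q[:,:2]/q[:,2:]
def snap(n,tag):
    c=vision.camera(n); np.savez(f'pics/{tag}.npz',**c); cv2.imwrite(f'pics/{tag}.png',c['pixels']); return c
def rows(target,yaw=None):
    "shift in tool-axis units from the measured pose; yaw of the tool's x axis"
    s=arm.observe(); r=R.from_quat(s['tcp_rot']); d=r.inv().apply(np.array(target)-s['position'])/.12
    x=r.as_matrix()[:,0]; y0=np.arctan2(x[1],x[0])
    print('delta',d.round(3),'yaw0',round(y0,4), 'roll' , None if yaw is None else round(-(yaw-y0)/np.radians(60),4))
E
python3 - <<'E'
from h import *
c=load('pics/top0.npz'); im=c['pixels']; hsv=cv2.cvtColor(im,cv2.COLOR_BGR2HSV)
m=cv2.inRange(hsv,(8,50,120),(28,255,255))
for n,(u0,v0,u1,v1),z in[('stand',(330,160,380,225),.012),('rack',(245,175,295,222),.014)]:
    w=np.zeros_like(m); w[v0:v1,u0:u1]=m[v0:v1,u0:u1]
    P=cv2.findNonZero(w).reshape(-1,2)
    (a,b,t)=cv2.minAreaRect(onplane(c,P,z)[:,:2].astype(np.float32))
    print(n,a,b,t)
w=np.zeros_like(m); wh=cv2.inRange(hsv,(0,0,190),(180,45,255)); w[175:222,245:295]=wh[175:222,245:295]
P=onplane(c,cv2.findNonZero(w).reshape(-1,2),.015)[:,:2]; print('prop',len(P),P.mean(0),cv2.minAreaRect(P.astype(np.float32)))
v=np.linalg.svd(P-P.mean(0))[2][0]; print(np.degrees(np.arctan2(v[1],v[0])))
rows([.45,.15,.3],0)
E
```

```text
stand (0.5106126070022583, -0.17011618614196777) (0.10879311710596085, 0.18209809064865112) 88.03057861328125
rack (0.49028652906417847, 0.16769254207611084) (0.08999121934175491, 0.088380366563797) 17.88243865966797
prop 200 [0.49245832 0.16856494] ((0.4949796497821808, 0.17223747074604034), (0.03185870870947838, 0.17631642520427704), 48.399017333984375)
138.56901110552573
delta [ 3.952 -5.517 -0.93 ] yaw0 0.2958 roll 0.2825
```

```bash
python3 -m creep '[{"delta_pos":[0.8,0,-0.5],"roll":0},{"delta_pos":[0.8,0,-0.5],"roll":0},{"delta_pos":[0.8,0,-0.5],"roll":0}]' 0
for i in 1 2 3 4; do python3 -m creep '[{"delta_pos":[0.31,-0.52,0],"roll":0},{"delta_pos":[0.62,-1,0],"roll":0},{"delta_pos":[0.62,-1,0],"roll":0}]'; done
python3 -m creep '[{"delta_pos":[0,0,0],"roll":0.15},{"delta_pos":[0,0,0],"roll":0.28},{"delta_pos":[0,0,0],"roll":0.28}]'
python3 - <<'E'
from h import *
rows([.45,-.03,.2],0)
c=snap('wrist','w1'); print(np.round(c['cam_to_world'],3))
print(proj(c,[[.4936,-.1695,.104],[.4936,-.1695,.054],[.4929,.168,.06]]))
E
```

```text
time_s: 0.52
position: [0.2869, -0.5927, 0.2506]
tcp_rot: [0.989, 0.151, 0.002, 0.002]
ft_force: [-0.2, 0.0, -0.6]
opening: 0.0921
finger_force: 0.0
time_s: 0.9
position: [0.3181, -0.4539, 0.2478]
tcp_rot: [0.989, 0.149, -0.0, -0.001]
ft_force: [0.3, -0.8, 1.1]
opening: 0.0919
finger_force: 0.0
time_s: 1.27
position: [0.354, -0.3185, 0.2481]
tcp_rot: [0.989, 0.149, -0.0, -0.0]
ft_force: [0.4, -0.0, 0.0]
opening: 0.0923
finger_force: 0.0
time_s: 1.65
position: [0.3904, -0.1828, 0.2483]
tcp_rot: [0.989, 0.149, 0.0, 0.0]
ft_force: [0.8, -1.6, 0.0]
opening: 0.0921
finger_force: 0.0
time_s: 2.02
position: [0.4271, -0.0464, 0.2484]
tcp_rot: [0.989, 0.149, 0.0, -0.0]
ft_force: [-0.2, -1.7, 0.1]
opening: 0.0918
finger_force: 0.0
time_s: 2.4
position: [0.4264, -0.0499, 0.248]
tcp_rot: [1.0, 0.0, -0.0, 0.0]
ft_force: [0.1, 0.3, -0.1]
opening: 0.0919
finger_force: 0.0
delta [ 0.197 -0.165  0.4  ] yaw0 0.0009 roll 0.0008
[[ 0.    -0.972 -0.235  0.491]
 [-1.    -0.001  0.001 -0.049]
 [-0.001  0.235 -0.972  0.443]
 [ 0.     0.     0.     1.   ]]
[[424.85959531 129.99826628]
 [411.29438273 130.27582263]
 [150.86668921 130.6908863 ]]
```

View pics/w1.png

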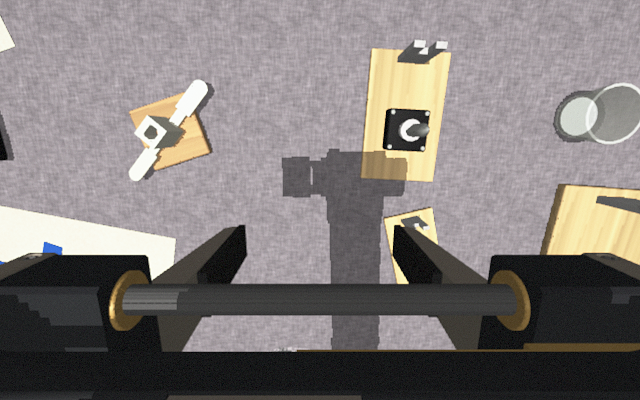

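```bash
python3 -m creep '[{"delta_pos":[0,0.4,0.5],"roll":0},{"delta_pos":[0,0.4,0.9],"roll":0},{"delta_pos":[0,0.4,0.9],"roll":0},{"delta_pos":[0,0.4,0.9],"roll":0}]'
python3 - <<'E'
from h import *
c=snap('wrist','w2'); a=cv2.resize(c['pixels'][10:230,290:510],None,fx=2.7,fy=2.7,interpolation=cv2.INTER_CUBIC); 
print(proj(c,[[.4936,-.1695,.104],[.4936,-.1695,.054]]))
cv2.imwrite('pics/w2c.png',a)
E
```

```text
time_s: 2.95
position: [0.4275, -0.0959, 0.1418]
tcp_rot: [1.0, 0.002, 0.001, 0.0]
ft_force: [0.3, 0.2, 0.2]
opening: 0.092
finger_force: 0.0
[[414.25642901 130.89822404]
 [397.49079548 131.24240688]]
```

View pics/w2c.png

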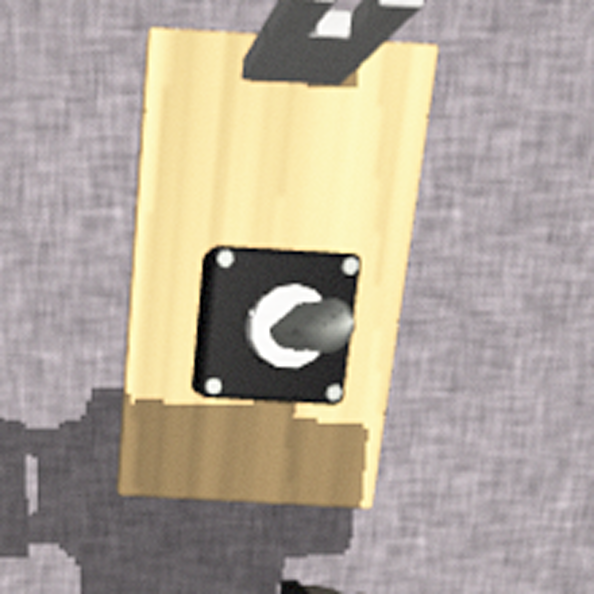

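The crop shows the base tilted about -2° or -3°. The shaft rises from the white plate at crop (300,328), with a dark straight edge at upper left that should be the flat. I'll measure that outline on the plate's plane, along with the base and screw-head corners.

Run:
```python
from h import *
c=load('pics/w2.npz'); im=c['pixels']; hsv=cv2.cvtColor(im,cv2.COLOR_BGR2HSV)
# base
m=cv2.inRange(hsv,(8,50,60),(30,255,255)); m[:, :320]=0; m[:,460:]=0; m[205:]=0
m=cv2.morphologyEx(m,cv2.MORPH_OPEN,np.ones((3,3)))
P=onplane(c,cv2.findNonZero(m).reshape(-1,2),.012)[:,:2]
r=cv2.minAreaRect(P.astype(np.float32)); print('base',r)
# screw heads on housing top
w=cv2.inRange(hsv,(0,0,120),(180,60,255)); w[:98]=0;w[163:]=0;w[:,:360]=0;w[:,:]=w; w[:,425:]=0
n,l,st,ce=cv2.connectedComponentsWithStats(w)
for i in range(1,n):
    if st[i,4]>5: print(st[i],ce[i].round(1),onplane(c,ce[i],.038)[0].round(4),onplane(c,ce[i],.054)[0].round(4))
g=cv2.cvtColor(im,cv2.COLOR_BGR2GRAY)
print('rows 112-150 cols 378-424'); print('    ',*range(378,424))
for v in range(114,148): print(v,' '.join('%3d'%x for x in g[v,378:424]))
```

```text
base ((0.5108941197395325, -0.16976910829544067), (0.10979638248682022, 0.1787315309047699), 87.05574035644531)
[413  98   6   5  19] [415.5 100.1] [ 0.5235 -0.1894  0.038 ] [ 0.5218 -0.1844  0.054 ]
[370 102   7   7  33] [373.  105.2] [ 0.5185 -0.1479  0.038 ] [ 0.5171 -0.1451  0.054 ]
[417 105   6   7  34] [419.4 108. ] [ 0.516  -0.1939  0.038 ] [ 0.5148 -0.1886  0.054 ]
[382 115  27  31 441] [393.2 129.8] [ 0.4951 -0.1692  0.038 ] [ 0.4949 -0.1653  0.054 ]
[405 123  16  14 140] [413.6 130.4] [ 0.4946 -0.1899  0.038 ] [ 0.4945 -0.1848  0.054 ]
[366 150   6   6  32] [368.5 152.5] [ 0.4725 -0.1454  0.038 ] [ 0.4735 -0.1427  0.054 ]
[411 152   6   7  29] [413.4 155.1] [ 0.47   -0.1916  0.038 ] [ 0.4712 -0.1864  0.054 ]
rows 112-150 cols 378-424
     378 379 380 381 382 383 384 385 386 387 388 389 390 391 392 393 394 395 396 397 398 399 400 401 402 403 404 405 406 407 408 409 410 411 412 413 414 415 416 417 418 419 420 421 422 423
114  60  58  61  59  56  60  60  55  57  55  54  51  58  59  50  51  49  47  41  42  38  38  43  42  45  46  48  48  48  49  51  46  46  47  38  50  45  41  
[... 5534 characters left out ...]
 174 240 254 255 255 254 254 254 254 252 253 249 232 187  87  32  39  44  42  41  46  40  47  42  39  41  41  25 124 223 239 236 237 235
145  57  50  55  49  50  56  56  50  54  53  52  37  19 115 209 235 235 234 235 236 239 240 236 191  86  27  41  41  42  45  44  43  41  36  42  40  41  43  35  18 146 234 238 237 237 238
146  54  58  50  55  53  49  53  53  45  53  50  48  33  33  31  30  48  54  65  71  88 104  86  33  34  41  42  40  39  40  43  47  42  39  37  37  45  40  33  32 176 244 236 235 237 236
147  51  52  55  54  48  56  52  54  54  50  50  49  51  53  39  48  47  45  42  42  38  41  41  39  44  45  41  42  46  40  43  44  42  40  45  42  41  41  34  49 180 243 236 236 237 238
```

Run:
```python
from h import *
print(arm.observe()['joint_positions'])
rows([.4942,-.1702,.13],np.radians(-46.5))
c=load('pics/w1.npz'); a=cv2.resize(c['pixels'][70:190,120:220],None,fx=5,fy=5,interpolation=cv2.INTER_CUBIC); cv2.imwrite('pics/w1p.png',a)
```

```text
[ 0.51442901  0.20312992 -0.40860535  2.12239534  0.10923635  0.83175588
 -1.52707251]
delta [0.549 0.622 0.106] yaw0 0.0038 roll 0.7787
```

View pics/w1p.png

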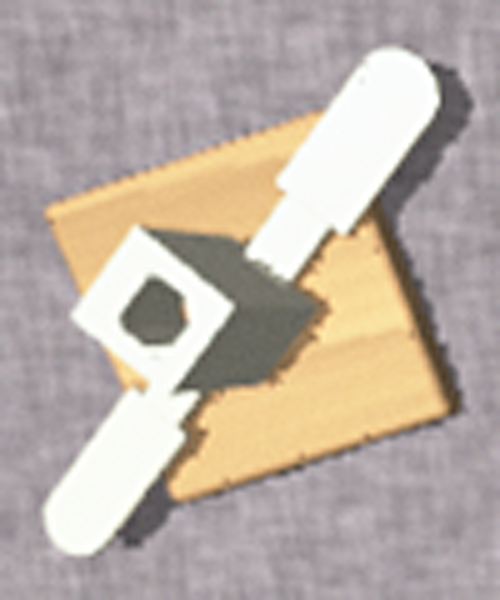

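```bash
python3 -m creep '[{"delta_pos":[0.2,0.3,0.1],"roll":0.17},{"delta_pos":[0.4,0.5,0.1],"roll":0.34},{"delta_pos":[0.549,0.622,0.1],"roll":0.5},{"delta_pos":[0.549,0.622,0.1],"roll":0.67},{"delta_pos":[0.549,0.622,0.1],"roll":0.78}]'
python3 -m creep '[{"delta_pos":[0,0,0],"roll":0},{"delta_pos":[0,0,0],"roll":0}]'
python3 - <<'E'
from h import *
print(arm.observe()['joint_positions'][6])
rows([.4942,-.1702,.061],np.radians(-46.5))
E
```

```text
time_s: 3.62
position: [0.4944, -0.1705, 0.131]
tcp_rot: [0.918, -0.397, 0.002, -0.0]
ft_force: [-0.4, -0.1, -0.0]
opening: 0.092
finger_force: 0.0
time_s: 3.88
position: [0.4932, -0.1703, 0.1297]
tcp_rot: [0.919, -0.395, 0.001, -0.0]
ft_force: [-0.1, -0.8, -0.8]
opening: 0.092
finger_force: 0.0
-2.1958909767128754
delta [ 0.004 -0.006  0.573] yaw0 -0.8115 roll 0.0001
```

```bash
for i in 1 2 3 4; do python3 -m creep '[{"delta_pos":[0,0,0],"roll":-0.17},{"delta_pos":[0,0,0],"roll":-0.34},{"delta_pos":[0,0,0],"roll":-0.51},{"delta_pos":[0,0,0],"roll":-0.68},{"delta_pos":[0,0,0],"roll":-0.75}]' |head -3; done
python3 -m creep '[{"delta_pos":[0,0,0],"roll":0},{"delta_pos":[0,0,0],"roll":0}]'
python3 - <<'E'
from h import *
print(arm.observe()['joint_positions'].round(3))
rows([.4942,-.1702,.061],np.radians(133.5))
E
```

```text
time_s: 4.5
position: [0.4926, -0.1705, 0.1289]
tcp_rot: [1.0, -0.012, 0.0, 0.0]
time_s: 5.12
position: [0.4926, -0.1705, 0.1289]
tcp_rot: [0.928, 0.372, 0.0, 0.0]
time_s: 5.75
position: [0.4925, -0.1706, 0.1288]
tcp_rot: [0.716, 0.699, 0.0, 0.0]
time_s: 6.38
position: [0.4925, -0.1707, 0.1288]
tcp_rot: [0.394, 0.919, -0.0, 0.0]
time_s: 6.62
position: [0.4924, -0.1706, 0.1285]
tcp_rot: [0.396, 0.918, -0.0, 0.0]
ft_force: [0.1, -0.4, 0.2]
opening: 0.092
finger_force: 0.0
[ 0.96   0.486 -0.867  1.929  0.458  0.936  0.625]
delta [-0.008  0.013  0.563] yaw0 2.3264 roll -0.0035
```

Now I'll descend, then pinch with a moderate grip.

```bash
python3 -m creep '[{"delta_pos":[0,0,0.3],"roll":0},{"delta_pos":[0,0,0.56],"roll":0},{"delta_pos":[0,0,0.56],"roll":0},{"delta_pos":[0,0,0.56],"roll":0}]'
for i in 1 2 3; do python3 -m creep '[{"delta_pos":[0,0,0],"roll":0},{"delta_pos":[0,0,0],"roll":0},{"delta_pos":[0,0,0],"roll":0},{"delta_pos":[0,0,0],"roll":0}]' 1 12; done
```

```text
time_s: 7.12
position: [0.4931, -0.1703, 0.0621]
tcp_rot: [0.396, 0.918, 0.0, 0.001]
ft_force: [-0.1, 0.3, 1.4]
opening: 0.0919
finger_force: 0.0
time_s: 7.62
position: [0.4923, -0.1705, 0.0612]
tcp_rot: [0.396, 0.918, -0.0, 0.0]
ft_force: [-0.4, -0.0, 0.1]
opening: 0.0539
finger_force: 0.0
time_s: 8.12
position: [0.4923, -0.1703, 0.061]
tcp_rot: [0.396, 0.918, 0.0, -0.0]
ft_force: [-0.8, 0.5, -0.3]
opening: 0.014
finger_force: 1.0
time_s: 8.62
position: [0.4927, -0.1699, 0.0611]
tcp_rot: [0.396, 0.918, 0.0, 0.0]
ft_force: [3.3, 1.4, -3.5]
opening: 0.0125
finger_force: 12.0
```

```bash
python3 -m creep '[{"delta_pos":[0.002,0.001,0],"roll":0.1},{"delta_pos":[0.003,0.001,0],"roll":0.2},{"delta_pos":[0.004,0.002,0],"roll":0.3},{"delta_pos":[0.005,0.002,0],"roll":0.4},{"delta_pos":[0.005,0.002,0],"roll":0.4}]' 1 15
python3 -m creep '[{"delta_pos":[0.002,0.001,0],"roll":0.1},{"delta_pos":[0.003,0.001,0],"roll":0.2},{"delta_pos":[0.004,0.002,0],"roll":0.3},{"delta_pos":[0.004,0.002,0],"roll":0.37},{"delta_pos":[0.004,0.002,0],"roll":0.37}]' 
python3 -m creep '[{"delta_pos":[0,0,0],"roll":0},{"delta_pos":[0,0,0],"roll":0},{"delta_pos":[0,0,0],"roll":0},{"delta_pos":[0,0,0],"roll":0}]'
python3 - <<'E'
from h import *
rows([.4942,-.1702,.061],np.radians(87.05))
E
```

```text
time_s: 9.25
position: [0.4932, -0.169, 0.0611]
tcp_rot: [0.578, 0.816, 0.001, 0.001]
ft_force: [5.1, 2.7, -6.5]
opening: 0.0122
finger_force: 15.0
time_s: 9.88
position: [0.4939, -0.1684, 0.0611]
tcp_rot: [0.724, 0.689, 0.002, 0.001]
ft_force: [7.5, 3.6, -7.0]
opening: 0.0124
finger_force: 15.0
time_s: 10.38
position: [0.4939, -0.1684, 0.0611]
tcp_rot: [0.724, 0.69, 0.002, 0.001]
ft_force: [6.7, 2.7, -6.6]
opening: 0.0122
finger_force: 15.0
delta [-0.015  0.003  0.001] yaw0 1.5218 roll 0.0024
```

```bash
for i in 1 2; do python3 -m creep '[{"delta_pos":[0,0,0],"roll":0},{"delta_pos":[0,0,0],"roll":0},{"delta_pos":[0,0,0],"roll":0},{"delta_pos":[0,0,0],"roll":0}]' 0 |grep -E "time|pos|open"; done
python3 -m creep '[{"delta_pos":[0,0,-0.4],"roll":0},{"delta_pos":[0,0,-0.8],"roll":0},{"delta_pos":[0,0,-1],"roll":0},{"delta_pos":[0,0,-1],"roll":0}]'
python3 - <<'E'
from h import *
# view both: from tcp over between
rows([.45,0.06,.19],np.radians(48.6))
E
```

```text
time_s: 10.88
position: [0.4919, -0.1695, 0.0611]
opening: 0.0502
time_s: 11.38
position: [0.4921, -0.1692, 0.0611]
opening: 0.0903
time_s: 11.88
position: [0.4933, -0.1697, 0.1828]
tcp_rot: [0.725, 0.689, 0.001, 0.002]
ft_force: [0.4, 0.0, -0.7]
opening: 0.0918
finger_force: 0.0
delta [ 1.894 -0.456 -0.065] yaw0 1.5206 roll 0.642
```

```bash
python3 -m creep '[{"delta_pos":[0.3,-0.1,0],"roll":0.17},{"delta_pos":[0.6,-0.2,0],"roll":0.34},{"delta_pos":[0.9,-0.4,0],"roll":0.51},{"delta_pos":[1,-0.6,0],"roll":0.68},{"delta_pos":[1,-0.6,0],"roll":0.73}]'  |head -1
python3 -m creep '[{"delta_pos":[0,0,0.06],"roll":0.17},{"delta_pos":[0,0,0.12],"roll":0.34},{"delta_pos":[0,0,0.2],"roll":0.51},{"delta_pos":[0,0,0.2],"roll":0.68},{"delta_pos":[0,0,0.2],"roll":0.72}]' 
python3 -m creep '[{"delta_pos":[0,0,0],"roll":0},{"delta_pos":[0,0,0],"roll":0}]' |head -3
python3 - <<'E'
from h import *
c=snap('wrist','w3')
for p,h,k in(([.495,-.1705,.075],40,'s'),([.4929,.168,.05],50,'p')):
    u,v=proj(c,p)[0].astype(int); print(k,u,v)
    a=c['pixels'][max(0,v-h):v+h,max(0,u-h):u+h]; cv2.imwrite(f'pics/w3{k}.png',cv2.resize(a,(400,400),interpolation=cv2.INTER_CUBIC))
cv2.imwrite('pics/w3sp.png',np.hstack([cv2.imread('pics/w3s.png'),cv2.imread('pics/w3p.png')]))
E
```

```text
time_s: 12.5
time_s: 13.12
position: [0.4249, -0.0458, 0.1555]
tcp_rot: [1.0, 0.0, -0.001, -0.0]
ft_force: [0.1, -0.3, 0.2]
opening: 0.0918
finger_force: 0.0
time_s: 13.38
position: [0.4256, -0.0458, 0.1564]
tcp_rot: [1.0, 0.002, -0.001, -0.0]
s 454 127
p 109 128
```

View pics/w3sp.png

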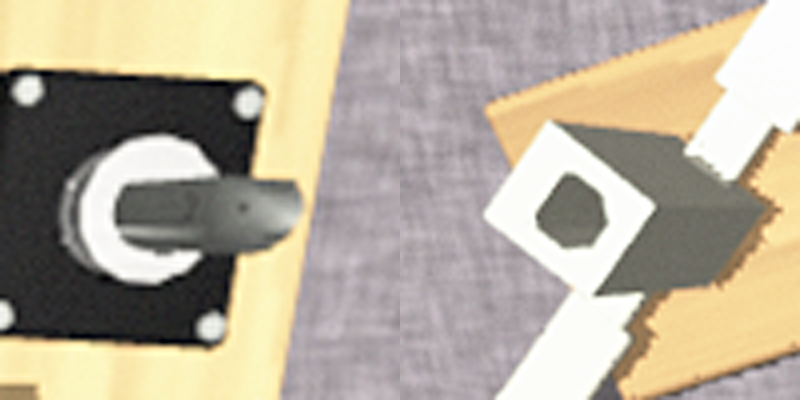

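The left crop shows the flat on the top edge, pointing at the rest. In the right crop, the hub top has corners at about (553,120), (655,205), (593,295) and (485,213). The bore's straight side faces upper left, and no screw shows on the lower-right face, so the screw is at about +48°.

Run:
```python
from h import *
c=load('pics/w3.npz'); hsv=cv2.cvtColor(c['pixels'],cv2.COLOR_BGR2HSV)
q=np.array([[97.25,108],[122.75,129.25],[107.25,151.75],[80.25,131.25]])
P=onplane(c,q,.062)[:,:2]; print('top corners',P.round(4).tolist(),P.mean(0))
e=np.roll(P,-1,0)-P; print(np.linalg.norm(e,axis=1),np.degrees(np.arctan2(e[:,1],e[:,0])))
m=cv2.inRange(hsv,(0,0,215),(180,30,255)); m[:60]=0;m[215:]=0;m[:,190:]=0
k,l,st,ce=cv2.connectedComponentsWithStats(m); print([(s.tolist()) for s in st[1:] if s[4]>60])
i=1+np.argmax(st[1:,4]); pts=np.argwhere(l==i)[:,::-1]
B=onplane(c,pts,.025)[:,:2]; r=cv2.minAreaRect(B.astype(np.float32)); print('blade',r)
# per-blade axis: points far from hub
o=np.array([.4929,.168]); d=B-o; f=np.linalg.norm(d,axis=1)>.04; F=B[f]
t=F@np.array([-.75,.66]); a,b=F[t<np.median(t)],F[t>np.median(t)]
s=(o@np.array([-.75,.66])); A,Bb=F[F@np.array([-.75,.66])<s].mean(0),F[F@np.array([-.75,.66])>s].mean(0)
print(A,Bb,(A+Bb)/2,np.degrees(np.arctan2(*(Bb-A)[::-1])), np.linalg.norm(A-Bb))
m=cv2.inRange(hsv,(5,50,100),(30,255,255)); m[:60]=0;m[215:]=0;m[:,190:]=0
print('rack',cv2.minAreaRect(onplane(c,cv2.findNonZero(m).reshape(-1,2),.014)[:,:2].astype(np.float32)))
rows([.4929,.168,.12],np.radians(48.6))
```

```text
top corners [[0.5122, 0.1678], [0.4926, 0.1465], [0.4709, 0.1652], [0.4905, 0.1882]] [0.49155043 0.16693153]
[0.02900807 0.02869026 0.03025583 0.02980746] [-132.68911321  139.09012077   49.44965269  -43.33477982]
[[130, 63, 49, 60, 1319], [80, 108, 42, 85, 1563]]
blade ((0.46677732467651367, 0.20296770334243774), (0.04329198598861694, 0.09616684913635254), 73.3291244506836)
[nan nan] [0.45169679 0.20862397] [nan nan] nan nan
rack ((0.4918450117111206, 0.16545143723487854), (0.08969869464635849, 0.09268810600042343), 17.4400634765625)
delta [ 0.565 -1.78   0.305] yaw0 0.0032 roll -0.807<stdin>:13: RuntimeWarning: Mean of empty slice.
  ret = um.true_divide(
```

```bash
python3 -m creep '[{"delta_pos":[0.1,-0.4,0],"roll":-0.17},{"delta_pos":[0.3,-0.7,0],"roll":-0.34},{"delta_pos":[0.4,-1,0],"roll":-0.51},{"delta_pos":[0.4,-1,0],"roll":-0.68},{"delta_pos":[0.4,-1,0],"roll":-0.8}]' |head -1
python3 -m creep '[{"delta_pos":[0,0,0],"roll":0},{"delta_pos":[0,0,0],"roll":0}]' |head -3
python3 - <<'E'
from h import *
rows([.4920,.1672,.10],np.radians(48.4))
E
```

```text
time_s: 14.05
time_s: 14.3
position: [0.4738, 0.074, 0.1569]
tcp_rot: [0.914, 0.407, -0.0, -0.0]
delta [ 0.679 -0.407  0.474] yaw0 0.8379 roll -0.0066
```

```bash
python3 -m creep '[{"delta_pos":[0.4,-0.2,0.1],"roll":-0.007},{"delta_pos":[0.68,-0.41,0.3],"roll":-0.007},{"delta_pos":[0.68,-0.41,0.47],"roll":-0.007},{"delta_pos":[0.68,-0.41,0.47],"roll":-0.007},{"delta_pos":[0.68,-0.41,0.47],"roll":-0.007}]' |head -3
python3 -m creep '[{"delta_pos":[0,0,0.3],"roll":0},{"delta_pos":[0,0,0.58],"roll":0},{"delta_pos":[0,0,0.58],"roll":0},{"delta_pos":[0,0,0.58],"roll":0}]'
for i in 1 2; do python3 -m creep '[{"delta_pos":[0,0,0],"roll":0},{"delta_pos":[0,0,0],"roll":0},{"delta_pos":[0,0,0],"roll":0},{"delta_pos":[0,0,0],"roll":0}]' 1 20; done
python3 - <<'E'
from h import *
rows([.4920,.1672,.03],np.radians(48.4))
E
```

```text
time_s: 14.92
position: [0.4921, 0.1675, 0.1013]
tcp_rot: [0.912, 0.411, 0.0, 0.0]
time_s: 15.42
position: [0.4928, 0.1681, 0.0326]
tcp_rot: [0.912, 0.411, 0.001, 0.0]
ft_force: [0.2, 1.1, -0.7]
opening: 0.0919
finger_force: 0.0
time_s: 15.92
position: [0.4917, 0.1679, 0.0312]
tcp_rot: [0.912, 0.411, 0.0, 0.0]
ft_force: [0.1, 0.4, 0.1]
opening: 0.0537
finger_force: 0.0
time_s: 16.42
position: [0.4916, 0.1679, 0.031]
tcp_rot: [0.912, 0.411, -0.0, -0.0]
ft_force: [0.2, 0.5, -0.6]
opening: 0.0293
finger_force: 20.0
delta [-0.002  0.006  0.008] yaw0 0.8476 roll 0.0027
```

```bash
python3 -m creep '[{"delta_pos":[0,0,-0.3],"roll":0},{"delta_pos":[0,0,-0.6],"roll":0},{"delta_pos":[0,0,-1],"roll":0},{"delta_pos":[0,0,-1],"roll":0}]' |head -4
python3 -m creep '[{"delta_pos":[0,0,-0.1],"roll":0.15},{"delta_pos":[0,0,-0.2],"roll":0.3},{"delta_pos":[0,0,-0.2],"roll":0.45},{"delta_pos":[0,0,-0.2],"roll":0.6},{"delta_pos":[0,0,-0.2],"roll":0.75}]' |head -1
python3 -m creep '[{"delta_pos":[0,0,0],"roll":0.1},{"delta_pos":[0,0.3,0],"roll":0.11},{"delta_pos":[0,0.6,0],"roll":0.11},{"delta_pos":[0,0.9,0],"roll":0.11},{"delta_pos":[0,0.9,0],"roll":0.11}]' |head -1
python3 -m creep '[{"delta_pos":[0,0.4,0],"roll":0},{"delta_pos":[0,0.8,0],"roll":0},{"delta_pos":[0,0.9,0],"roll":0},{"delta_pos":[0,0.9,0],"roll":0}]'
python3 - <<'E'
from h import *
rows([.4950,-.1705,.16],np.radians(-3))
c=snap('wrist','w4')
c=snap('scene','s4'); print(proj(c,[.495,-.1,.12]))
E
```

```text
time_s: 16.92
position: [0.4939, 0.1689, 0.1543]
tcp_rot: [0.912, 0.411, 0.003, 0.001]
ft_force: [0.1, -0.3, -1.3]
time_s: 17.55
time_s: 18.18
time_s: 18.68
position: [0.4923, -0.0473, 0.1745]
tcp_rot: [1.0, -0.027, -0.0, -0.0]
ft_force: [-0.3, 0.4, -0.9]
opening: 0.0297
finger_force: 20.0
delta [0.077 1.024 0.12 ] yaw0 -0.0534 roll -0.001
[[292.62186688 192.68939739]]
```

View pics/w4.png

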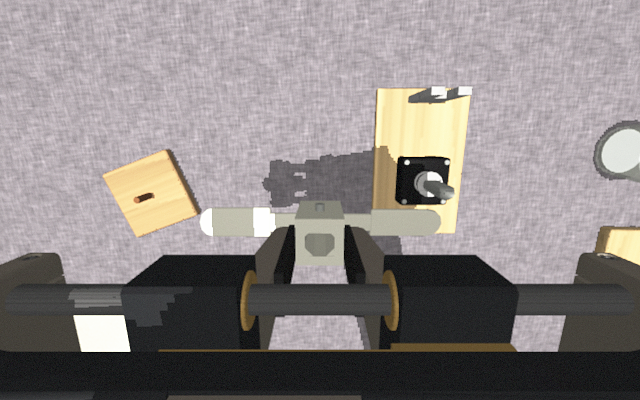

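The propeller is held with the hub top around (320,244), and the screw is on the far (+x) face at (320,207). The pin is empty and the stand's shaft is at (435,188). I'll locate the bore relative to the TCP and recheck the shaft top.

Run:
```python
from h import *
c=load('pics/w4.npz'); g=cv2.cvtColor(c['pixels'],cv2.COLOR_BGR2GRAY)
sub=g[228:262,300:340]; print('col range'); 
for v in range(196,272,2): print(v,' '.join('%3d'%x for x in g[v,290:352:2]))
s=arm.observe(); zt=s['position'][2]-.017+.048
r=R.from_quat(s['tcp_rot'])
for q in([320,244],[320,222],[320,266]): print(q,r.inv().apply(onplane(c,q,zt)[0]-s['position']).round(4))
print(proj(c,[[.495,-.1705,.104],[.495,-.1705,.054]]))
for v in range(180,200,1): print(v,' '.join('%3d'%x for x in g[v,412:462]))
```

```text
col range
196 101 103 115 155 144 146 152 101 107 108 100 104 110  97  96 108 106 109 104 100 101 107  99  98 108  97  99  94 108 107 105
198 105 107 105 106  92 102 106 108 107 100  96 102 105 104 100 104 101 101  99  99  96 103 103  96 110 105 101 100 103 106 103
200 103 102 109 108  96 108 114 112 111 112 109 112 116 113 113 121 113 119 112 110 111 114 117 107 113 112 108 102 106 105 106
202 114 109 105  98  99 129 130 134 129 134 133 134 133 122 123 123 124 129 133 132 132 132 127 132 133 117 100 101 104 104  99
204 107 144 204 187 179 132 135 132 134 132 129 130 128 102 106 107 107 115 134 132 130 132 133 129 133 127  96 100 107 103 102
206 170 194 193 189 182 130 133 134 133 127 134 131 124 116 133 137 126 118 132 131 129 132 132 131 134 133 101 100 107  98  94
208 183 187 178 181 144 130 132 131 133 129 130 133 131 112 129 136 124 118 132 133 132 129 132 131 131 129 115 112 111 102  97
210 176 179 184 175 129 132 131 132 135 134 136 129 132 115 130 132 125 117 131 131 136 129 133 133 133 134 125 102 114 104  99
212 164 160 166 158 131 128 133 131 132 130 133 130 132 134 130 13
[... 7323 characters left out ...]
 110 118 123 132 134 143 148 156 172 182 196 209 223 238 246 245 240 236 231 188 184 186
197  27  11  24  17  17  25  12  26  23  30  43  37  36  40  46  54  68  63  61  62  54  26  32  27  37  56  75  78  98 112 110 121 126 130 138 143 155 167 174 185 220 245 247 243 239 236 226 181 180 183
198  19  26  23  27  23  18  23  24  23  29  41  41  39  37  38  38  38  31  30  30  33  36  40  35  41  36  44  51  72  88  98 104 109 118 123 125 128 147 189 223 237 247 245 243 240 234 226 182 182 180
199  18  12  24  17  18  18  19  19  19  35  36  38  41  46  44  37  35  41  45  37  39  38  38  39  44  35  29  36  42  94 145 140 111 106 112 151 171 217 235 246 247 246 246 243 238 236 223 187 186 185
```

```bash
python3 -m creep '[{"delta_pos":[0.04,0.4,0],"roll":0},{"delta_pos":[0.07,0.8,0],"roll":0},{"delta_pos":[0.07,0.97,0],"roll":0},{"delta_pos":[0.07,0.97,0],"roll":0},{"delta_pos":[0.07,0.97,0],"roll":0}]' 1 35
python3 - <<'E'
from h import *
rows([.4950,-.1700,.125],np.radians(-3))
E
```

```text
time_s: 19.4
position: [0.4953, -0.1619, 0.175]
tcp_rot: [1.0, -0.025, -0.0, -0.0]
ft_force: [1.0, 0.7, -0.3]
opening: 0.0289
finger_force: 35.0
delta [0.001 0.068 0.417] yaw0 -0.0498 roll 0.0025
```

```bash
python3 -m creep '[{"delta_pos":[0,0.068,0],"roll":0},{"delta_pos":[0,0.068,0.2],"roll":0},{"delta_pos":[0,0.068,0.4],"roll":0},{"delta_pos":[0,0.068,0.4],"roll":0}]'
python3 -m creep '[{"delta_pos":[0,0,0.05],"roll":0},{"delta_pos":[0,0,0.1],"roll":0},{"delta_pos":[0,0,0.1],"roll":0}]'
python3 - <<'E'
from h import *
rows([.4950,-.1700,.1],np.radians(-3))
c=snap('wrist','w5')
E
```

```text
time_s: 19.9
position: [0.4932, -0.1717, 0.1257]
tcp_rot: [1.0, -0.026, -0.002, -0.001]
ft_force: [0.9, -0.3, -0.3]
opening: 0.0291
finger_force: 35.0
time_s: 20.27
position: [0.4945, -0.1723, 0.1151]
tcp_rot: [1.0, -0.026, 0.0, -0.0]
ft_force: [0.6, 0.6, -0.3]
opening: 0.0296
finger_force: 35.0
delta [ 0.003 -0.02   0.126] yaw0 -0.0528 roll -0.0004
```

```bash
python3 -m creep '[{"delta_pos":[0.003,-0.02,0],"roll":0},{"delta_pos":[0.003,-0.02,0.05],"roll":0},{"delta_pos":[0.003,-0.02,0.1],"roll":0},{"delta_pos":[0.003,-0.02,0.12],"roll":0},{"delta_pos":[0.003,-0.02,0.12],"roll":0}]'
python3 - <<'E'
from h import *
c=snap('wrist','w6'); g=c['pixels'][195:275,280:360]; cv2.imwrite('pics/w6c.png',cv2.resize(g,(480,480),interpolation=cv2.INTER_CUBIC))
E
```

```text
time_s: 20.95
position: [0.4947, -0.1701, 0.1003]
tcp_rot: [1.0, -0.026, -0.0, -0.0]
ft_force: [-0.7, -0.4, -0.6]
opening: 0.0292
finger_force: 35.0
```

View pics/w6c.png

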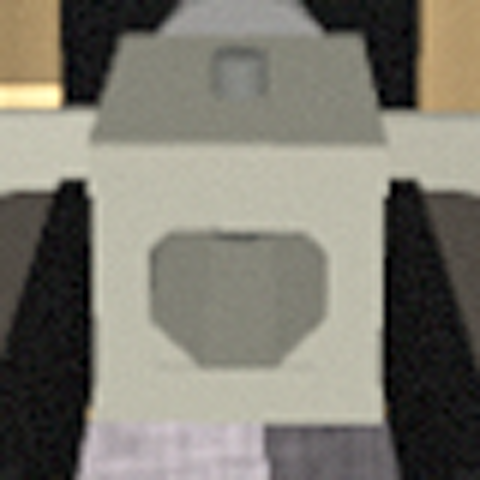

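The view shows the hub gripped squarely, with the set screw at crop (240,72) towards the rest. The underside is already 13 mm below the start of the full D section with almost no force, so the fit is good. I'll continue down to the plate.

```bash
python3 -m creep '[{"delta_pos":[0,0,0.06],"roll":0},{"delta_pos":[0,0,0.12],"roll":0},{"delta_pos":[0,0,0.18],"roll":0},{"delta_pos":[0,0,0.22],"roll":0},{"delta_pos":[0,0,0.22],"roll":0}]'
python3 -m creep '[{"delta_pos":[0,0,0.03],"roll":0},{"delta_pos":[0,0,0.06],"roll":0},{"delta_pos":[0,0,0.09],"roll":0},{"delta_pos":[0,0,0.09],"roll":0},{"delta_pos":[0,0,0.09],"roll":0}]'
```

```text
time_s: 21.62
position: [0.4946, -0.17, 0.0738]
tcp_rot: [1.0, -0.026, -0.0, -0.0]
ft_force: [0.3, -0.4, -0.6]
opening: 0.0294
finger_force: 35.0
time_s: 22.25
position: [0.4953, -0.1703, 0.0638]
tcp_rot: [1.0, -0.027, 0.0, 0.0]
ft_force: [-0.5, -0.7, 3.8]
opening: 0.0291
finger_force: 35.0
```

```bash
python3 -m creep '[{"delta_pos":[0,0,0.015],"roll":0},{"delta_pos":[0,0,0.025],"roll":0},{"delta_pos":[0,0,0.025],"roll":0},{"delta_pos":[0,0,0.025],"roll":0},{"delta_pos":[0,0,0.025],"roll":0}]'
python3 -m creep '[{"delta_pos":[0,0,0.01],"roll":0},{"delta_pos":[0,0,0.01],"roll":0},{"delta_pos":[0,0,0.01],"roll":0},{"delta_pos":[0,0,0.01],"roll":0}]'
```

```text
time_s: 22.88
position: [0.4958, -0.1705, 0.0626]
tcp_rot: [1.0, -0.027, 0.001, 0.001]
ft_force: [-3.8, 0.8, 19.7]
opening: 0.0293
finger_force: 35.0
time_s: 23.38
position: [0.496, -0.1705, 0.0624]
tcp_rot: [1.0, -0.027, 0.001, 0.001]
ft_force: [-6.8, 1.4, 27.5]
opening: 0.0293
finger_force: 35.0
```

```bash
python3 -m creep '[{"delta_pos":[0,0,-0.018],"roll":0},{"delta_pos":[0,0,-0.018],"roll":0},{"delta_pos":[0,0,-0.018],"roll":0},{"delta_pos":[0,0,-0.018],"roll":0}]'
python3 - <<'E'
from h import *
c=snap('scene','s7'); u,v=proj(c,[.52,-.17,.05])[0].astype(int)
cv2.imwrite('pics/s7c.png',cv2.resize(c['pixels'][v-60:v+60,u-80:u+80],None,fx=4,fy=4,interpolation=cv2.INTER_CUBIC))
E
```

```text
time_s: 23.88
position: [0.4956, -0.1704, 0.0627]
tcp_rot: [1.0, -0.027, 0.001, 0.0]
ft_force: [-1.8, -0.2, 11.8]
opening: 0.0293
finger_force: 35.0
```

View pics/s7c.png

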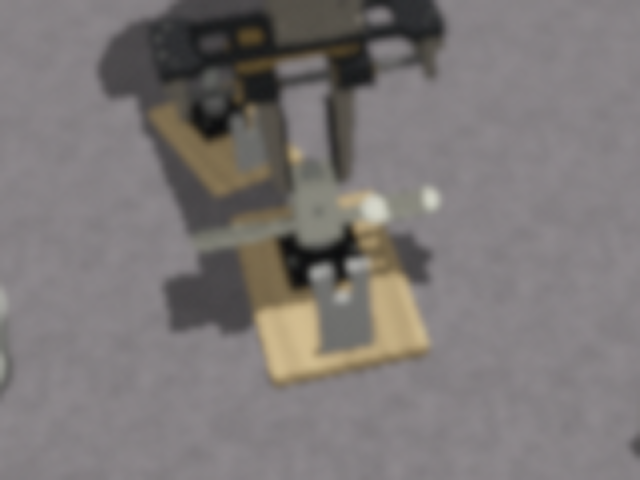

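The propeller is seated on the shaft, with the shaft tip showing at (310,165) above the hub. The set screw at (320,210) faces the notch at (340,290), and the hub is pressed to the stop with about 12 N.

```bash
python3 -c "
from rig import arm
print(arm.sign_off())"
```

```text
the job is handed in; nothing more can be done
None
```

I turned the shaft's flat to face the notch and slid the propeller down it with the set screw towards the notch. I handed the job in at about 24 s with the hub still gripped and pressed to the spring plate's stop at about 12 N; the sign-off gave no pass or fail result.

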